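# Make up two textile-class kits

## Robot

A 6-joint arm with a two-finger parallel gripper is mounted at the origin on the work surface. World frame = base frame: x ahead of the robot, y to its left, z up, the work surface at z = 0. Lengths are in m, angles in degrees, forces in N, time in s.
With the tool pointing down it reaches from about 0.375 to 0.9 m from the base axis. Payload 3.1 kg.
Tool frame: the origin (TCP) lies between the finger pads; the fingertips stand 22 mm ahead of it and the grasp point (between the pads) lies 3 mm ahead of it (bot.tip_extent is the distance from the TCP to the fingertips, in m); y points along the fingers, z is the direction in which the jaws open and shut, and the axes are right-handed (so a half turn about y gives the same grasp; the last joint's range is limited). The gripper opens to 87 mm and grips with 3 to 60 N. Pads are 19 mm wide; open, the fingers measure 117 mm over their backs; the gripper's body (75 mm by 190 mm) begins 51 mm behind the grasp point.
Start: joints at [-78.065, 30.224, 82.088, -0, 67.689, -10.227], TCP at [0.236, -0.579, 0.245] pointing down, gripper open.
Joint ranges: [-176.69, 176.69], [-43.24, 126.21], [12.49, 139.97], [-82, 262], [0, 151.66], [-163.58, 163.58]. Speed limits (degrees/s): [159.86, 159.86, 180, 180, 180, 180].

## Interface

Orientations are given as a 3x3 rotation matrix whose columns are the frame's x, y, z axes.
In Python, from rig import bot, eyes, models gives the robot as it stands. The module is installed in compiled form; this text tells all that it offers.
- The arm moves only by the tool arm_command, never from a script. Its arguments are lists of equal length, an entry for each row: "translation": the shift along the tool's x, y, z each as a share of 0.08 m, from -1 to 1, a list of three; "rotation": the turn, a rotation vector about the tool's x, y, z each as a share of 60 degrees, from -1 to 1, a list of three; "grip": the closure, from -1 (fully open) to 1 (shut), so that 0 is half open. In form: {"translation": [[x, y, z], ...], "rotation": [[rx, ry, rz], ...], "grip": [grip, ...]}. A call has 1 to 5 rows; each row is the pose to reach, as a shift and turn from the pose commanded when the call began, along the tool's axes at that moment; what a row does not reach only later rows make up. A row lasts 1/10 s, in which the tool goes at most 50 mm and 8.59 degrees, less where a joint would pass 70% of its speed; a pose out of reach is approached as far as the arm can. A call with a number of a shift or a turn outside -1 to 1 is refused whole. A call with a gripper value outside its range is refused whole. The fingers move at their own pace and stop on an object; the grip force is fixed at half the most. Time passes only in rows, so rows that repeat a pose let the fingers close. It gives the time, the measured TCP pose, the force and the opening at its end, in the units of the state.
- bot.read_state(): the state, without advancing time (a new reading comes with each control period).
- eyes.capture(name): name is "scene" or "side" or "wrist"; returns a dict with "image" (420x560x3 uint8, blue, green, red), "mtx" (3x3 intrinsics, pixels), "rvec" (rotation vector, rad) and "tvec" (3), from world to camera coordinates, as OpenCV has them; the wrist camera has in their place "hand_eye" (4x4, takes a point from camera to tool coordinates, whose origin is the TCP and whose axes are the tool frame's). Camera axes: x right, y down, z forward; pixel columns grow to the right and rows downward; lengths in m; the calibration is good to about 2 mm. The wrist camera is an equidistant fisheye: a pixel r from the principal point sees the ray r / f radians off the axis. A picture is of the moment at which its call begins: read the wrist's pose just before it. There is no depth.
- bot.hand_in(): hands the job in, once; it reports no verdict.
Trained networks look in the newest picture that a camera, given by its name, has taken for a name from the list of things; names that differ only in an ending like _2 or _b are one class to them, and where a whole thing is asked for, a point or a joint stands for the part that bears it (a point fixed in the world has none). Each returns a list of dicts, best first, with "conf" (0 to 1); they miss things now and then, are a little off and sometimes report something else, mostly with a low value. They report only what shows in the picture. A call takes as long as a camera call. They do not tell look-alikes from the thing itself.
- models.recognise(camera, thing): "extent" ([left, top, right, bottom] as shares, 0 to 1, of the picture: columns of its width, rows of its height, round what is visible of it).
- models.spot_point(camera, thing): "point" ([column, row] as shares, 0 to 1, of the picture: columns of its width, rows of its height: a listed point, or the origin of a listed thing).
The state is a dict: "time_s": time; "joint_positions": joint angles; "qvel": joint speeds; "tau": joint torques, N m; "position": TCP position; "tcp_rot": TCP orientation; "force": force on the tool from outside, world axes, zero at the start; "moment": the same for the moment, N m; "opening": opening from 0.0 (shut) to 1.0 (fully open).
Only numpy, scipy, OpenCV 4.12 (cv2) and the standard library are available. Lean on these libraries where they do the work, as an engineer would, in place of code of your own. Each camera call takes 0.05 s, during which the arm holds its last target. There are 200 camera calls.

## Task

Make up two class kits from the stock on the table: the large jar, the small spool and the printing block belong in the three-compartment tray, with the block in the middle compartment and the jar and spool at the two ends, either way round; the small jar and the large spool belong in the two-compartment tray, either way round. Stand each thing upright and flat on the tray's floor in a compartment of its own, and leave the two dye bowls where they are.

Things in the scene. Friction and masses are not known exactly. Their poses are not given: they have to be found in the camera images.
- large_jar: the larger of two white stoneware jars with an aluminium lid: round, 56 mm across, 70 mm high in all; the lid is the top 16 mm, 52 mm across. Loose, standing upright on the table. Origin: centre of its underside; z up.
- small_jar: the smaller of two white stoneware jars with an aluminium lid: round, 40 mm across, 56 mm high in all; the lid is the top 14 mm, 36 mm across. Loose, standing upright on the table. Origin: centre of its underside; z up.
- large_spool: the larger of two full spools of undyed pale thread with wooden ends and a dark hole in the top: a plain hard cylinder 54 mm across, 68 mm high. Loose, standing upright on the table. Origin: centre of its underside; z up.
- small_spool: the smaller of two full spools of undyed pale thread with wooden ends and a dark hole in the top: a plain hard cylinder 36 mm across, 55 mm high. Loose, standing upright on the table. Origin: centre of its underside; z up.
- print_block: dark wooden hand-printing block: a square foot 50 by 50 mm, 26 mm high, and on its middle an upright round handle 28 mm across from 36 to 72 mm above the underside (between 26 and 36 mm a neck 20 mm across). Loose, standing upright on the table. Origin: centre of its underside; z up.
- tray3: fixed low plywood tray, three equal compartments in a row along its y axis. Outside 90 (x) by 260 (y) mm; rim and partitions 16 mm high, 5 mm thick; upper side of floor 5 mm above the table; compartments 80 by 80 mm inside. Place and yaw change; may be left or right. Origin: centre of underside, z up. Compartment centres in its frame: y = -85, 0 and +85 mm, x = 0
- tray2: fixed low plywood tray, two equal compartments in a row along its y axis. Outside 90 (x) by 175 (y) mm; rim and partitions 16 mm high, 5 mm thick; upper side of floor 5 mm above the table; compartments 80 by 80 mm inside. Place and yaw change; may be left or right. Origin: centre of underside, z up. Compartment centres in its frame: y = -42.5 and +42.5 mm, x = 0
- bowl_left: dye bowl of blue glazed ceramic, 68 mm across the rim, 26 mm high, dark inside, standing on the table to the left (+y) of the middle; to be left where it stands. Origin: centre of its underside, z up
- bowl_right: dye bowl of blue glazed ceramic, 68 mm across the rim, 26 mm high, dark inside, standing on the table to the right (-y) of the middle; to be left where it stands. Origin: centre of its underside, z up
Things that resemble listed ones, but are neither listed nor needed, are in the scene too. Leave any orange or turquoise look-alike of the small_jar alone. Leave any pink look-alike of the large_jar alone.

How it is judged:
By the outcome, as a careful person would: the job done as asked, in the order asked, and still so for the second after the job is handed in, with the robot touching nothing.
It also fails if it takes over 125 s, if anything falls off the work surface, if the arm or the gripper's body presses on something with over 40 N, if the wrist force passes 120 N, or if a joint passes its speed limit or range.

## Working session

There is one attempt and no reset: what is moved stays moved. The work goes in short steps, Python scripts to look and compute and a tool call to move; the robot and the scene stay as the last step left them, time stands still between calls to the robot, and variables do not carry over. Pictures are saved under pics/ and viewed, about 12 in all and at most 16, crops included, and the job is handed in when it is done.

Besides the shell and the picture viewer there is one more tool, called after "Emit:" as a command line: name --argument value ..., lists and objects as JSON in quotes. arm_command: Moves the arm, as the interface text tells. Shift numbers are shares of 0.08 m and turn numbers shares of 60 degrees, none past 1 either way. Its arguments: {"type":"object","properties":{"translation":{"type":"array"},"rotation":{"type":"array"},"grip":{"type":"array"}},"required":["translation","rotation","grip"]}

```bash
mkdir -p pics
python3 - <<'E'
from rig import bot,eyes,models
import cv2,numpy as np
s=bot.read_state();print(s['time_s'],s['position'],np.round(s['tcp_rot'],3),s['opening'])
for n in("scene","side","wrist"):
    c=eyes.capture(n);cv2.imwrite(f"pics/{n}0.png",c['image'])
    print(n,{k:np.round(v,4).tolist() for k,v in c.items() if k!='image'})
    for t in("large_jar","small_jar","large_spool","small_spool","print_block","tray3","tray2","bowl_left","bowl_right"):
        print(t,[(round(d['conf'],2),(np.array(d['point'])*[560,420]).round().tolist()) for d in models.spot_point(n,t)][:4])
print(bot.read_state()['time_s'])
E
```

```text
0.0 [ 0.23562575 -0.5781428   0.24358575] [[-0.926 -0.     0.377]
 [-0.377  0.002 -0.926]
 [-0.    -1.    -0.002]] 0.9983940312458265
scene {'mtx': [[409.307, 0.0, 280.8327], [0.0, 409.307, 210.9131], [0.0, 0.0, 1.0]], 'rvec': [1.9198, 1.379, -0.6183], 'tvec': [-0.1138, -0.2779, 1.5746]}
large_jar [(0.95, [166.0, 242.0]), (0.95, [135.0, 247.0]), (0.62, [187.0, 219.0]), (0.47, [223.0, 219.0])]
small_jar [(0.68, [346.0, 186.0]), (0.59, [323.0, 176.0]), (0.58, [355.0, 170.0])]
large_spool [(0.87, [222.0, 214.0]), (0.68, [165.0, 243.0])]
small_spool [(0.59, [291.0, 210.0])]
print_block [(0.8, [393.0, 187.0])]
tray3 [(0.64, [372.0, 237.0]), (0.58, [240.0, 257.0])]
tray2 [(0.64, [372.0, 237.0]), (0.58, [240.0, 257.0])]
bowl_left [(0.58, [330.0, 198.0]), (0.22, [391.0, 186.0])]
bowl_right [(0.71, [245.0, 214.0]), (0.36, [327.0, 202.0])]
side {'mtx': [[471.1053, 0.0, 270.8825], [0.0, 471.1053, 205.3355], [0.0, 0.0, 1.0]], 'rvec': [0.9204, -2.3731, 1.2066], 'tvec': [0.3147, 0.225, 1.0445]}
large_jar [(0.51, [357.0, 159.0])]
small_jar [(0.73, [226.0, 308.0]), (0.63, [222.0, 272.0])]
large_spool []
small_spool [(0.58, [262.0, 222.0])]
print_block [(0.7, [162.0, 295.0])]
tray3 [(0.91, [270.0, 175.0]), (0.74, [171.0, 227.0])]
tray2 [(0.91, [270.0, 175.0]), (0.74, [171.0, 227.0])]
bowl_left [(0.7, [234.0, 252.0])]
bowl_right [(0.48, [304.0, 208.0])]
wrist {'mtx': [[325.1923, 0.0, 279.2374], [0.0, 325.1923, 205.1721], [0.0, 0.0, 1.0]], 'hand_eye': [[0.001, 0.9606, 0.2778, -0.0754], [0.0003, -0.2778, 0.9606, -0.1405], [1.0, -0.0009, -0.0006, -0.0007], [0.0, 0.0, 0.0, 1.0]]}
large_jar []
small_jar []
large_spool []
small_spool []
print_block []
tray3 []
tray2 []
bowl_left []
bowl_right []
1.5
```

```bash
cat > h.py <<'E'
from rig import bot,eyes,models
import cv2,numpy as np
def ray(c,uv,pose=None):
    K=c['mtx']
    if 'rvec' in c:
        R=cv2.Rodrigues(np.array(c['rvec'],float))[0];o=-R.T@np.ravel(c['tvec'])
        d=R.T@np.linalg.inv(K)@[*uv,1.]
    else:
        p=(np.array(uv)-[K[0,2],K[1,2]])/K[0,0];r=np.hypot(*p)+1e-12
        v=np.array([*(p/r*np.sin(r)),np.cos(r)]);H=c['hand_eye']
        T,P=np.array(pose['tcp_rot']),np.array(pose['position'])
        o=T@H[:3,3]+P;d=T@H[:3,:3]@v
    return o,d
def onz(c,uv,z,pose=None):
    o,d=ray(c,uv,pose);return o+d*(z-o[2])/d[2]
def proj(c,X,pose=None):
    X=np.array(X,float).reshape(-1,3)
    if 'rvec' in c: return cv2.projectPoints(X,np.array(c['rvec'],float),np.array(c['tvec'],float),c['mtx'],None)[0][:,0]
    T,P=np.array(pose['tcp_rot']),np.array(pose['position']);H=c['hand_eye']
    q=((X-P)@T-H[:3,3])@H[:3,:3];r=np.hypot(q[:,0],q[:,1]);a=np.arctan2(r,q[:,2])
    return q[:,:2]/r[:,None]*a[:,None]*c['mtx'][0,0]+[c['mtx'][0,2],c['mtx'][1,2]]
E
python3 - <<'E'
import cv2,numpy as np
a=cv2.imread('pics/scene0.png')[120:320,90:470];b=cv2.imread('pics/side0.png')[100:400,90:440]
cv2.imwrite('pics/a.png',cv2.resize(a,None,fx=2.1,fy=2.1,interpolation=2));cv2.imwrite('pics/b.png',cv2.resize(b,None,fx=2,fy=2,interpolation=2))
E
```

```text
(no output)
```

View pics/a.png

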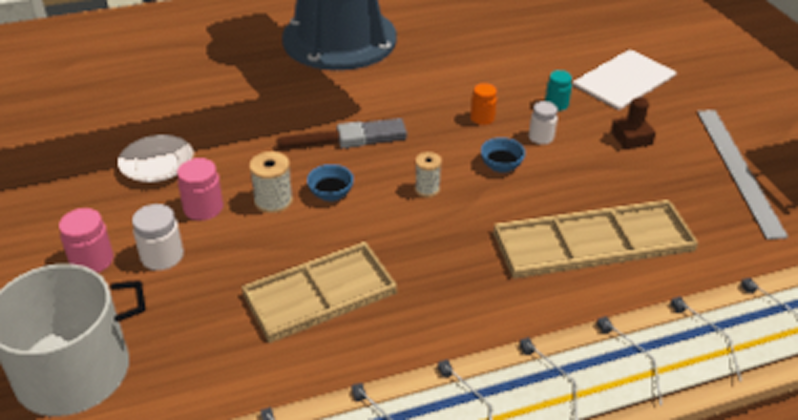

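View pics/b.png

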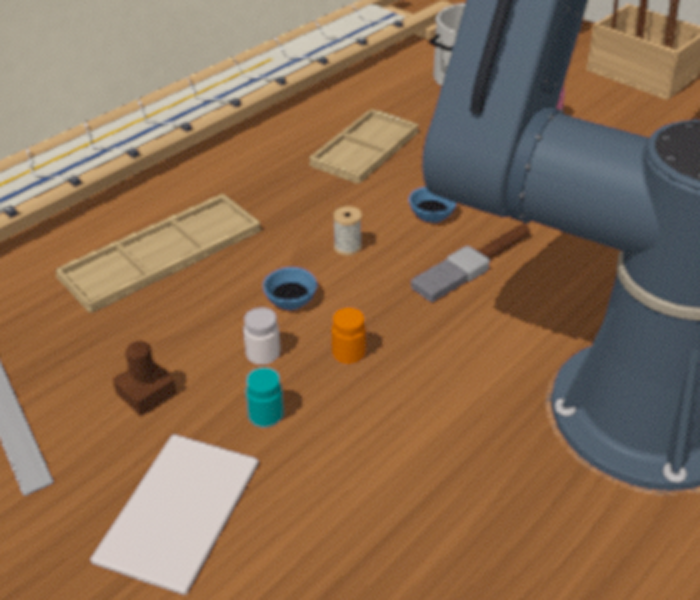

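Both pictures show the white large jar (scene crop 158,237) between two pink look-alikes. The large spool is at (270,180), the small spool at (428,173) and the white small jar at (543,122), with orange and teal ones beside it. The block is at (633,125), tray2 at (318,290) and tray3 at (595,238).

Run:
```python
from h import *
S=eyes.capture('scene');D=eyes.capture('side')
def s(u,v,z):return onz(S,(90+u/2.1,120+v/2.1),z).round(3)[:2]
def d(u,v,z):return onz(D,(90+u/2,100+v/2),z).round(3)[:2]
print('lj',s(157,217,.07));print('ls',s(270,163,.068));print('ss',s(428,160,.055),d(348,214,.055))
print('sj',s(544,108,.056),d(261,318,.056));print('blk',s(638,102,.072),d(139,349,.072))
print('pink',s(84,221,.07),s(199,171,.07),'or',s(485,90,.056),d(350,318,.056),'teal',s(560,77,.056),d(265,378,.056))
print('bowls',s(331,180,.026),s(502,150,.026),d(290,283,.026),'brush',s(400,130,.01),'pot',s(50,290,.1))
for n,P in(('t2',[(243,292),(367,244),(395,280),(267,329)]),('t3',[(494,225),(683,202),(695,235),(511,267)])):
    q=np.array([s(*p,.016) for p in P]);print(n,q.tolist(),q.mean(0),[np.linalg.norm(q[i]-q[i-1]).round(3) for i in range(4)])
q=np.array([d(*p,.016) for p in[(60,270),(220,198),(261,225),(92,300)]]);print('t3 side',q.tolist(),q.mean(0))
q=np.array([d(*p,.016) for p in[(311,155),(373,111),(419,128),(357,177)]]);print('t2 side',q.tolist(),q.mean(0))
```

```text
lj [ 0.466 -0.371]
ls [ 0.4   -0.209]
ss [0.447 0.007] [0.446 0.005]
sj [0.383 0.221] [0.381 0.221]
blk [0.433 0.352] [0.429 0.355]
pink [ 0.444 -0.46 ] [ 0.389 -0.305] or [0.31  0.154] [0.306 0.152] teal [0.313 0.284] [0.309 0.283]
bowls [ 0.413 -0.127] [0.425 0.135] [0.427 0.132] brush [0.31  0.013] pot [ 0.586 -0.498]
t2 [[0.578, -0.287], [0.544, -0.114], [0.618, -0.1], [0.646, -0.272]] [ 0.5965  -0.19325] [np.float64(0.07), np.float64(0.176), np.float64(0.075), np.float64(0.174)]
t3 [[0.563, 0.062], [0.603, 0.336], [0.667, 0.314], [0.644, 0.051]] [0.61925 0.19075] [np.float64(0.082), np.float64(0.277), np.float64(0.068), np.float64(0.264)]
t3 side [[0.673, 0.307], [0.643, 0.062], [0.553, 0.066], [0.594, 0.313]] [0.61575 0.187  ]
t2 side [[0.628, -0.107], [0.646, -0.27], [0.557, -0.28], [0.535, -0.11]] [ 0.5915  -0.19175]
```

Emit:
arm_command --translation '[[0,0,0],[0,0,0],[0,0,0],[0,0,0],[0,0,0]]' --rotation '[[0,-0.6,0],[0,-0.6,0],[0,-0.6,0],[0,-0.6,0],[0,-0.6,0]]' --grip '[-1,-1,-1,-1,-1]'

```text
time_s: 2.1
position: [0.2358, -0.5788, 0.2445]
tcp_rot: [[-0.527, -0.0, 0.85], [-0.85, 0.0, -0.527], [-0.0, -1.0, -0.0]]
force: [-0.2, -0.9, 0.4]
opening: 1.003
```

Emit:
arm_command --translation '[[0,0,0],[0,0,0],[0,0,0],[0,0,0],[0,0,0]]' --rotation '[[0,-0.53,0],[0,-0.53,0],[0,-0.53,0],[0,-0.53,0],[0,-0.53,0]]' --grip '[-1,-1,-1,-1,-1]'

```text
time_s: 2.6
position: [0.2358, -0.5788, 0.2445]
tcp_rot: [[-0.003, 0.0, 1.0], [-1.0, -0.0, -0.003], [0.0, -1.0, 0.0]]
force: [-0.5, 0.1, 0.8]
opening: 1.0
```

Emit:
arm_command --translation '[[-0.86,0,0.96],[-0.86,0,0.96],[-0.86,0,0.96],[-0.86,0,0.96]]' --rotation '[[0,0,0],[0,0,0],[0,0,0],[0,0,0]]' --grip '[-1,-1,-1,-1]'

```text
time_s: 3.0
position: [0.3137, -0.5091, 0.2447]
tcp_rot: [[-0.001, -0.0, 1.0], [-1.0, -0.0, -0.001], [0.0, -1.0, -0.0]]
force: [0.3, -0.3, -0.4]
opening: 0.998
```

Emit:
arm_command --translation '[[-0.86,0,0.95],[-0.86,0,0.95],[-0.86,0,0.95],[-0.86,0,0.95]]' --rotation '[[0,0,0],[0,0,0],[0,0,0],[0,0,0]]' --grip '[-1,-1,-1,-1]'

```text
time_s: 3.4
position: [0.3888, -0.4417, 0.2447]
tcp_rot: [[-0.001, -0.0, 1.0], [-1.0, -0.001, -0.001], [0.001, -1.0, -0.0]]
force: [-0.2, -0.3, 0.1]
opening: 1.004
```

Emit:
arm_command --translation '[[-0.86,0,0.95],[-0.86,0,0.95],[-0.86,0,0.95],[-0.86,0,0.95]]' --rotation '[[0,0,0],[0,0,0],[0,0,0],[0,0,0]]' --grip '[-1,-1,-1,-1]'

```text
time_s: 3.8
position: [0.4644, -0.3738, 0.2445]
tcp_rot: [[-0.001, -0.0, 1.0], [-1.0, -0.001, -0.001], [0.001, -1.0, -0.0]]
force: [-0.2, -0.4, -0.5]
opening: 1.001
```

```bash
cat >> h.py <<'E'
def look(fn,things,zs):
    p=bot.read_state();c=eyes.capture('wrist');im=c['image'].copy()
    print(p['time_s'],np.round(p['position'],4))
    for t,z in zip(things,zs):
        for d in models.recognise('wrist',t)[:3]:
            e=np.array(d['extent'])*[560,420,560,420]
            print(t,'box',round(d['conf'],2),e.round())
        for d in models.spot_point('wrist',t)[:3]:
            u=np.array(d['point'])*[560,420];print(t,round(d['conf'],2),u.round(),onz(c,u,z,p).round(3))
    cv2.imwrite('pics/'+fn,im);return p,c
E
python3 - <<'E'
from h import *
p,c=look('w1.png',['large_jar','large_spool','tray2'],[0,0,0])
im=c['image'].copy()
t=np.linspace(0,2*np.pi,60)
for X,r,z in((( .466,-.371),.026,.07),((.4,-.209),.027,.068)):
    q=proj(c,np.c_[X[0]+r*np.cos(t),X[1]+r*np.sin(t),0*t+z],p);cv2.polylines(im,[q.round().astype(int)],True,(0,255,0),1)
def tray(c,p,x,y,a,L):
    a=np.radians(a);R=np.array([[np.cos(a),-np.sin(a)],[np.sin(a),np.cos(a)]])
    q=np.array([[.045,L],[-.045,L],[-.045,-L],[.045,-L]])@R.T+[x,y];return proj(c,np.c_[q,[.016]*4],p)
cv2.polylines(im,[tray(c,p,.594,-.192,9,.0875).round().astype(int)],True,(0,0,255),1)
cv2.imwrite('pics/w1b.png',cv2.resize(im,None,fx=1.4,fy=1.4))
E
```

```text
3.8 [ 0.4644 -0.3738  0.2445]
large_jar box 0.89 [235. 229. 283. 276.]
large_jar box 0.87 [252. 158. 304. 216.]
large_jar box 0.85 [174. 102. 232. 152.]
large_jar 0.9 [277. 180.] [ 0.46  -0.377  0.   ]
large_jar 0.65 [263. 248.] [ 0.442 -0.466  0.   ]
large_jar 0.62 [213. 126.] [ 0.384 -0.31   0.   ]
large_spool box 0.76 [185.   4. 247.  68.]
large_spool 0.84 [219.  44.] [ 0.393 -0.212  0.   ]
tray2 box 0.58 [346.   0. 438. 108.]
tray2 0.81 [387.  36.] [ 0.594 -0.197  0.   ]
```

View pics/w1b.png

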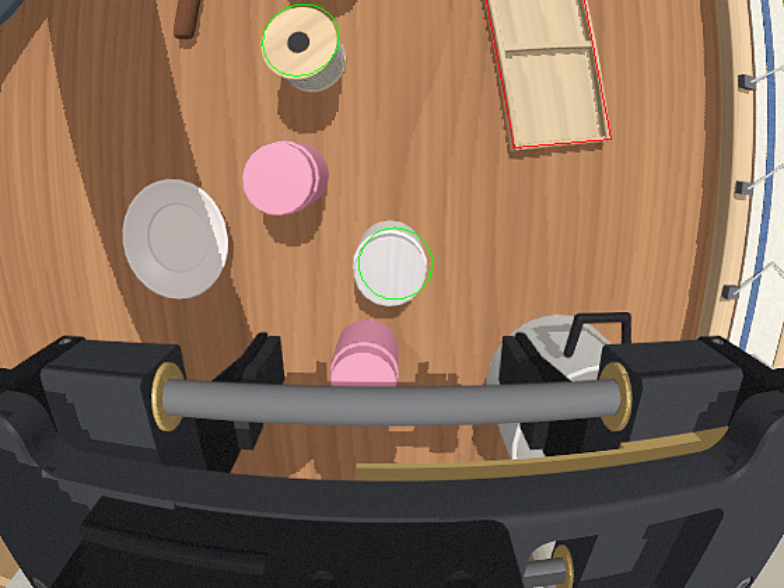

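The projected outlines fall on the white jar lid (392,265), the spool top (300,42) and tray2's rim, so the measurements hold to a few mm. Descending on the large jar.

Emit:
arm_command --translation '[[0,1,0],[0,1,0],[0,1,0]]' --rotation '[[0,0,0],[0,0,0],[0,0,0]]' --grip '[-1,-1,-1]'

```text
time_s: 4.45
position: [0.462, -0.3705, 0.1604]
tcp_rot: [[-0.002, -0.007, 1.0], [-1.0, 0.008, -0.002], [-0.008, -1.0, -0.007]]
force: [-1.4, 0.9, -0.4]
opening: 0.999
```

Emit:
arm_command --translation '[[0,1,0],[0,1,0],[0,1,0]]' --rotation '[[0,0,0],[0,0,0],[0,0,0]]' --grip '[-1,-1,-1]'

```text
time_s: 4.75
position: [0.4632, -0.3714, 0.0822]
tcp_rot: [[-0.001, -0.004, 1.0], [-1.0, 0.005, -0.001], [-0.005, -1.0, -0.004]]
force: [-0.1, -0.5, -0.0]
opening: 0.995
```

Emit:
arm_command --translation '[[0,0.25,0],[0,0.5,0],[0,0.5,0],[0,0.5,0],[0,0.5,0]]' --rotation '[[0,0,0],[0,0,0],[0,0,0],[0,0,0],[0,0,0]]' --grip '[-1,-1,-1,1,1]'

```text
time_s: 5.25
position: [0.4658, -0.3738, 0.0468]
tcp_rot: [[-0.001, 0.003, 1.0], [-1.0, -0.003, -0.001], [0.003, -1.0, 0.003]]
force: [-0.6, 0.5, 0.5]
opening: 0.894
```

Emit:
arm_command --translation '[[0,0,0],[0,0,0],[0,0,0],[0,0,0],[0,0,0]]' --rotation '[[0,0,0],[0,0,0],[0,0,0],[0,0,0],[0,0,0]]' --grip '[1,1,1,1,1]'

```text
time_s: 5.75
position: [0.4645, -0.3726, 0.0452]
tcp_rot: [[-0.0, -0.0, 1.0], [-1.0, -0.0, -0.0], [0.0, -1.0, -0.0]]
force: [-1.5, 0.3, 5.7]
opening: 0.637
```

Emit:
arm_command --translation '[[0,-0.5,0],[0,-1,0],[0,-1,0]]' --rotation '[[0,0,0],[0,0,0],[0,0,0]]' --grip '[1,1,1]'

```text
time_s: 6.05
position: [0.4673, -0.3751, 0.1291]
tcp_rot: [[-0.001, 0.007, 1.0], [-1.0, -0.008, -0.001], [0.008, -1.0, 0.007]]
force: [1.7, -1.0, -2.2]
opening: 0.636
```

Emit:
arm_command --translation '[[-0.5,-0.3,0.15],[-0.99,-0.5,0.29],[-0.99,-0.5,0.29]]' --rotation '[[0,0,0],[0,0,0],[0,0,0]]' --grip '[1,1,1]'

```text
time_s: 6.35
position: [0.4884, -0.2883, 0.1651]
tcp_rot: [[0.003, -0.0, 1.0], [-1.0, 0.003, 0.003], [-0.003, -1.0, -0.0]]
force: [-1.6, -0.9, -2.0]
opening: 0.639
```

Emit:
arm_command --translation '[[-0.5,0,0.15],[-0.99,0,0.29],[-0.99,0,0.29]]' --rotation '[[0,0,0],[0,0,0],[0,0,0]]' --grip '[1,1,1]'

```text
time_s: 6.65
position: [0.5104, -0.209, 0.163]
tcp_rot: [[0.004, -0.004, 1.0], [-1.0, 0.005, 0.004], [-0.005, -1.0, -0.004]]
force: [0.6, 0.6, -2.4]
opening: 0.636
```

Emit:
arm_command --translation '[[-0.5,0,0.15],[-0.99,0,0.29],[-0.99,0,0.29]]' --rotation '[[0,0,0],[0,0,0],[0,0,0]]' --grip '[1,1,1]'

```text
time_s: 6.95
position: [0.5341, -0.131, 0.1632]
tcp_rot: [[0.004, -0.003, 1.0], [-1.0, 0.003, 0.004], [-0.003, -1.0, -0.003]]
force: [-0.3, 0.2, -3.1]
opening: 0.637
```

Emit:
arm_command --translation '[[-0.5,0,0.15],[-0.99,0,0.29],[-0.99,0,0.29]]' --rotation '[[0,0,0],[0,0,0],[0,0,0]]' --grip '[1,1,1]'

```text
time_s: 7.25
position: [0.5579, -0.0527, 0.1635]
tcp_rot: [[0.003, -0.001, 1.0], [-1.0, 0.002, 0.003], [-0.002, -1.0, -0.001]]
force: [0.0, -0.5, -1.6]
opening: 0.638
```

Emit:
arm_command --translation '[[-0.5,0,0.15],[-0.99,0,0.29],[-0.99,0,0.29]]' --rotation '[[0,0,0],[0,0,0],[0,0,0]]' --grip '[1,1,1]'

```text
time_s: 7.55
position: [0.5818, 0.0259, 0.1637]
tcp_rot: [[0.003, 0.0, 1.0], [-1.0, 0.001, 0.003], [-0.001, -1.0, 0.0]]
force: [-0.6, -0.2, -3.0]
opening: 0.641
```

Emit:
arm_command --translation '[[-0.5,0,0.15],[-0.99,0,0.29],[-0.99,0,0.29],[-0.99,0,0.29],[-0.99,0,0.29]]' --rotation '[[0,0,0],[0,0,0],[0,0,0],[0,0,0],[0,0,0]]' --grip '[1,1,1,1,1]'

```text
time_s: 8.05
position: [0.6037, 0.1006, 0.1639]
tcp_rot: [[-0.002, -0.002, 1.0], [-1.0, -0.001, -0.002], [0.001, -1.0, -0.002]]
force: [-0.6, -0.2, -3.2]
opening: 0.634
```

```bash
cat >> h.py <<'E'
def tray(c,p,x,y,a,L,b=.045,z=.016):
    a=np.radians(a);R=np.array([[np.cos(a),-np.sin(a)],[np.sin(a),np.cos(a)]])
    q=np.array([[b,L],[-b,L],[-b,-L],[b,-L]])@R.T+[x,y];return proj(c,np.c_[q,[z]*4],p)
def circ(c,p,x,y,r,z):
    t=np.linspace(0,6.28,60);return proj(c,np.c_[x+r*np.cos(t),y+r*np.sin(t),0*t+z],p)
def dr(im,q,col=(0,255,0)): cv2.polylines(im,[q.round().astype(int)],True,col,1)
E
python3 - <<'E'
from h import *
p,c=look('w2.png',['tray3'],[0])
im=c['image'].copy()
dr(im,tray(c,p,.617,.188,-8,.13),(0,0,255))
cv2.imwrite('pics/w2b.png',cv2.resize(im,None,fx=1.4,fy=1.4))
E
```

```text
8.05 [0.6037 0.1006 0.1639]
tray3 box 0.74 [234.   2. 362. 243.]
tray3 0.57 [297. 104.] [0.619 0.186 0.   ]
```

View pics/w2b.png

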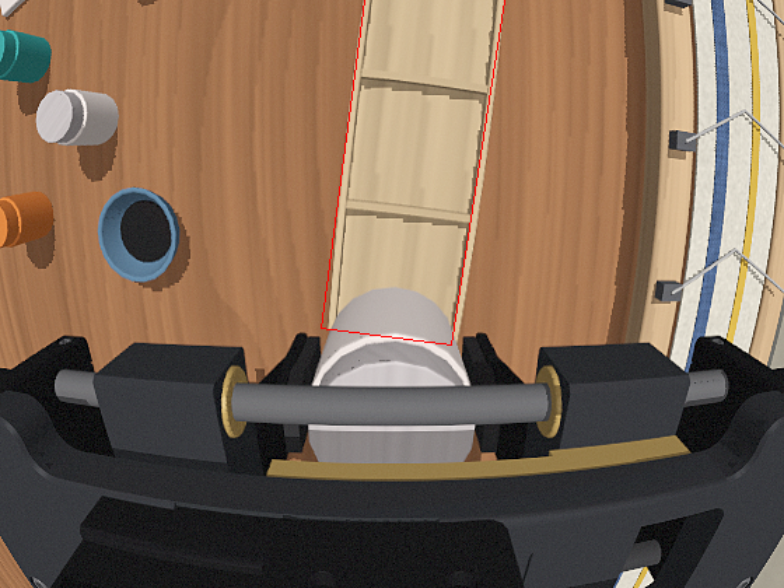

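The red outline lies on tray3's rim in the wrist picture, with the jar hanging over the near end compartment. Lowering.

Emit:
arm_command --translation '[[-0.04,0.5,0.01],[-0.04,1,0.01],[-0.04,1,0.01]]' --rotation '[[0,0,0],[0,0,0],[0,0,0]]' --grip '[1,1,1]'

```text
time_s: 8.5
position: [0.6004, 0.1047, 0.0795]
tcp_rot: [[-0.002, -0.013, 1.0], [-1.0, -0.0, -0.002], [0.0, -1.0, -0.013]]
force: [-1.4, -0.2, -1.8]
opening: 0.638
```

Emit:
arm_command --translation '[[0,0.2,0],[0,0.35,0],[0,0.41,0],[0,0.41,0],[0,0.41,0]]' --rotation '[[0,0,0],[0,0,0],[0,0,0],[0,0,0],[0,0,0]]' --grip '[1,1,1,1,1]'

```text
time_s: 9.0
position: [0.6056, 0.1057, 0.0527]
tcp_rot: [[-0.001, 0.001, 1.0], [-1.0, -0.0, -0.001], [0.0, -1.0, 0.001]]
force: [-0.3, -0.4, -2.0]
opening: 0.636
```

Emit:
arm_command --translation '[[0,0,0],[0,0,0],[0,0,0],[0,0,0],[0,0,0]]' --rotation '[[0,0,0],[0,0,0],[0,0,0],[0,0,0],[0,0,0]]' --grip '[0,-0.6,-0.7,-0.7,-0.7]'

```text
time_s: 9.5
position: [0.6053, 0.1058, 0.0521]
tcp_rot: [[-0.001, 0.001, 1.0], [-1.0, -0.0, -0.001], [0.0, -1.0, 0.001]]
force: [-0.2, -0.8, 0.2]
opening: 0.83
```

Emit:
arm_command --translation '[[0,-0.5,0],[0,-1,0],[0,-1,0],[0,-1,0]]' --rotation '[[0,0,0],[0,0,0],[0,0,0],[0,0,0]]' --grip '[-0.7,-0.7,-0.7,-0.7]'

```text
time_s: 9.9
position: [0.6057, 0.1058, 0.133]
tcp_rot: [[-0.001, 0.003, 1.0], [-1.0, -0.0, -0.001], [0.0, -1.0, 0.003]]
force: [-0.5, -0.3, 0.2]
opening: 0.848
```

Emit:
arm_command --translation '[[-0.4,-0.2,-0.27],[-0.77,-0.4,-0.55],[-0.77,-0.4,-0.55]]' --rotation '[[0,0,0],[0,0,0],[0,0,0]]' --grip '[-0.5,-0.5,-0.5]'

```text
time_s: 10.2
position: [0.5574, 0.1704, 0.1637]
tcp_rot: [[0.003, -0.004, 1.0], [-1.0, 0.001, 0.003], [-0.001, -1.0, -0.004]]
force: [-0.2, 0.9, 0.5]
opening: 0.758
```

Emit:
arm_command --translation '[[-0.4,0,-0.27],[-0.77,0,-0.55],[-0.77,0,-0.55]]' --rotation '[[0,0,0],[0,0,0],[0,0,0]]' --grip '[-0.3,-0.3,-0.3]'

```text
time_s: 10.5
position: [0.5129, 0.231, 0.1619]
tcp_rot: [[0.003, -0.007, 1.0], [-1.0, -0.001, 0.003], [0.001, -1.0, -0.007]]
force: [0.9, -0.1, -0.0]
opening: 0.656
```

Emit:
arm_command --translation '[[-0.4,0,-0.27],[-0.77,0,-0.55],[-0.77,0,-0.55]]' --rotation '[[0,0,0],[0,0,0],[0,0,0]]' --grip '[-0.3,-0.3,-0.3]'

```text
time_s: 10.8
position: [0.4701, 0.2922, 0.1623]
tcp_rot: [[0.003, -0.004, 1.0], [-1.0, -0.001, 0.003], [0.001, -1.0, -0.004]]
force: [-0.3, -0.4, -0.2]
opening: 0.65
```

Emit:
arm_command --translation '[[-0.4,0,-0.27],[-0.77,0,-0.55],[-0.77,0,-0.55],[-0.77,0,-0.55],[-0.77,0,-0.55]]' --rotation '[[0,0,0],[0,0,0],[0,0,0],[0,0,0],[0,0,0]]' --grip '[-0.3,-0.3,-0.3,-0.3,-0.3]'

```text
time_s: 11.3
position: [0.4304, 0.3512, 0.1632]
tcp_rot: [[-0.002, 0.0, 1.0], [-1.0, -0.001, -0.002], [0.001, -1.0, 0.0]]
force: [-0.0, 0.2, 0.1]
opening: 0.651
```

Run:
```python
from h import *
p,c=look('w3.png',['print_block','small_jar'],[0,0])
im=c['image'].copy()
dr(im,circ(c,p,.431,.353,.014,.072));dr(im,tray(c,p,.431,.353,0,.025,.025,.026),(0,0,255))
dr(im,circ(c,p,.382,.221,.018,.056))
cv2.imwrite('pics/w3b.png',cv2.resize(im[:300],None,fx=1.4,fy=1.4))
```

```text
11.3 [0.4304 0.3512 0.1632]
print_block box 0.63 [250. 161. 309. 229.]
print_block 0.96 [278. 191.] [0.428 0.354 0.   ]
small_jar box 0.81 [211. 304. 256. 330.]
small_jar box 0.65 [151. 236. 182. 271.]
small_jar 0.92 [234. 305.] [0.379 0.225 0.   ]
small_jar 0.92 [166. 253.] [0.308 0.287 0.   ]
small_jar 0.25 [276. 189.] [0.426 0.356 0.   ]
```

View pics/w3b.png

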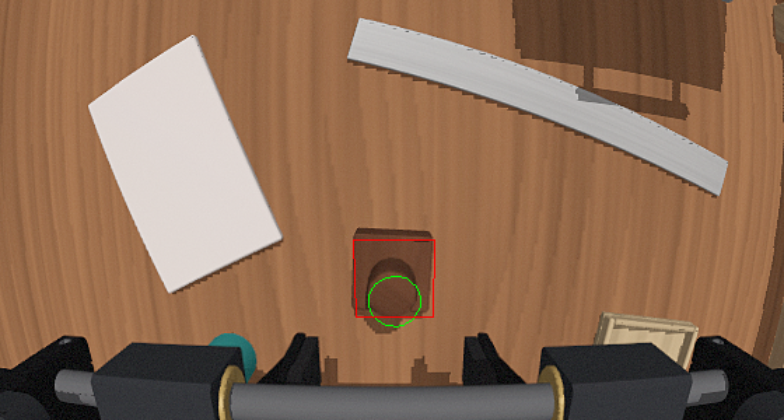

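The block sits nearly square to the world (yaw about -2°), its foot centred near (394,275), within 3 mm of the estimate.

Emit:
arm_command --translation '[[-0.03,0.5,-0.01],[-0.03,1,-0.01],[-0.03,1,-0.01]]' --rotation '[[0,0,0],[0,0,0],[0,0,0]]' --grip '[-0.3,-0.3,-0.3]'

```text
time_s: 11.85
position: [0.4253, 0.3524, 0.0794]
tcp_rot: [[-0.001, -0.01, 1.0], [-1.0, -0.005, -0.001], [0.005, -1.0, -0.01]]
force: [-0.7, -0.6, 0.4]
opening: 0.649
```

Emit:
arm_command --translation '[[0,0.2,0],[0,0.29,0],[0,0.29,0],[0,0.29,0],[0,0.29,0]]' --rotation '[[0,0,0],[0,0,0],[0,0,0],[0,0,0],[0,0,0]]' --grip '[-0.3,-0.3,-0.3,0,1]'

```text
time_s: 12.35
position: [0.4291, 0.3551, 0.0618]
tcp_rot: [[-0.001, 0.002, 1.0], [-1.0, 0.001, -0.001], [-0.001, -1.0, 0.002]]
force: [0.2, 1.4, -0.4]
opening: 0.544
```

Emit:
arm_command --translation '[[0,0,0],[0,0,0],[0,0,0],[0,0,0],[0,0,0]]' --rotation '[[0,0,0],[0,0,0],[0,0,0],[0,0,0],[0,0,0]]' --grip '[1,1,1,1,1]'

```text
time_s: 12.85
position: [0.429, 0.3549, 0.061]
tcp_rot: [[-0.001, 0.001, 1.0], [-1.0, 0.001, -0.001], [-0.001, -1.0, 0.001]]
force: [0.8, 0.6, 3.9]
opening: 0.311
```

Emit:
arm_command --translation '[[0,-0.5,0],[0,-1,0],[0,-1,0]]' --rotation '[[0,0,0],[0,0,0],[0,0,0]]' --grip '[1,1,1]'

```text
time_s: 13.15
position: [0.4309, 0.3563, 0.1447]
tcp_rot: [[-0.001, 0.008, 1.0], [-1.0, 0.004, -0.001], [-0.004, -1.0, 0.008]]
force: [0.8, -0.3, -1.6]
opening: 0.314
```

Emit:
arm_command --translation '[[0.35,-0.2,0.4],[0.69,-0.25,0.78],[0.69,-0.25,0.78]]' --rotation '[[0,0,0],[0,0,0],[0,0,0]]' --grip '[1,1,1]'

```text
time_s: 13.45
position: [0.4952, 0.2969, 0.1607]
tcp_rot: [[-0.005, 0.005, 1.0], [-1.0, -0.0, -0.005], [-0.0, -1.0, 0.005]]
force: [0.5, -0.3, -0.9]
opening: 0.311
```

Emit:
arm_command --translation '[[0.35,0,0.4],[0.69,0,0.78],[0.69,0,0.78]]' --rotation '[[0,0,0],[0,0,0],[0,0,0]]' --grip '[1,1,1]'

```text
time_s: 13.75
position: [0.5569, 0.2411, 0.1594]
tcp_rot: [[-0.005, 0.003, 1.0], [-1.0, -0.001, -0.005], [0.001, -1.0, 0.003]]
force: [1.2, 0.5, -1.0]
opening: 0.31
```

Emit:
arm_command --translation '[[0.35,0,0.4],[0.69,0,0.78],[0.69,0,0.78],[0.69,0,0.78],[0.69,0,0.78]]' --rotation '[[0,0,0],[0,0,0],[0,0,0],[0,0,0],[0,0,0]]' --grip '[1,1,1,1,1]'

```text
time_s: 14.25
position: [0.6133, 0.1897, 0.1593]
tcp_rot: [[-0.0, -0.004, 1.0], [-1.0, 0.0, -0.0], [-0.0, -1.0, -0.004]]
force: [-0.8, 0.3, -2.2]
opening: 0.314
```

Emit:
arm_command --translation '[[0.02,0.5,0.01],[0.02,1,0.01],[0.02,1,0.01]]' --rotation '[[0,0,0],[0,0,0],[0,0,0]]' --grip '[1,1,1]'

```text
time_s: 14.55
position: [0.6099, 0.1879, 0.0749]
tcp_rot: [[0.001, -0.015, 1.0], [-1.0, -0.002, 0.001], [0.002, -1.0, -0.015]]
force: [-2.2, 0.4, -1.8]
opening: 0.312
```

Emit:
arm_command --translation '[[0,0.1,0],[0,0.16,0],[0,0.16,0],[0,0.16,0],[0,0.16,0]]' --rotation '[[0,0,0],[0,0,0],[0,0,0],[0,0,0],[0,0,0]]' --grip '[1,1,1,1,1]'

```text
time_s: 15.05
position: [0.6171, 0.1875, 0.069]
tcp_rot: [[-0.001, 0.002, 1.0], [-1.0, 0.0, -0.001], [-0.0, -1.0, 0.002]]
force: [0.2, 0.2, -1.8]
opening: 0.314
```

Emit:
arm_command --translation '[[0,0,0],[0,0,0],[0,0,0],[0,0,0],[0,0,0]]' --rotation '[[0,0,0],[0,0,0],[0,0,0],[0,0,0],[0,0,0]]' --grip '[0.1,-0.3,-0.3,-0.3,-0.3]'

```text
time_s: 15.55
position: [0.6164, 0.1873, 0.0678]
tcp_rot: [[-0.001, 0.0, 1.0], [-1.0, 0.0, -0.001], [-0.0, -1.0, 0.0]]
force: [-0.1, -0.5, 0.3]
opening: 0.623
```

Emit:
arm_command --translation '[[0,-0.5,0],[0,-1,0],[0,-1,0],[0,-1,0]]' --rotation '[[0,0,0],[0,0,0],[0,0,0],[0,0,0]]' --grip '[-0.3,-0.3,-0.3,-0.3]'

```text
time_s: 15.95
position: [0.6169, 0.1874, 0.149]
tcp_rot: [[-0.001, 0.002, 1.0], [-1.0, 0.0, -0.001], [-0.0, -1.0, 0.002]]
force: [0.2, 0.6, -0.2]
opening: 0.651
```

Emit:
arm_command --translation '[[-0.07,0,-0.5],[-0.14,0,-0.98],[-0.14,0,-0.98]]' --rotation '[[0,0,0],[0,0,0],[0,0,0]]' --grip '[-0.4,-0.4,-0.4]'

```text
time_s: 16.25
position: [0.529, 0.1987, 0.1451]
tcp_rot: [[0.001, -0.014, 1.0], [-1.0, -0.002, 0.001], [0.002, -1.0, -0.014]]
force: [-0.4, 0.5, -0.7]
opening: 0.692
```

Emit:
arm_command --translation '[[-0.07,0,-0.5],[-0.14,0,-0.98],[-0.14,0,-0.98]]' --rotation '[[0,0,0],[0,0,0],[0,0,0]]' --grip '[-0.4,-0.4,-0.4]'

```text
time_s: 16.55
position: [0.4515, 0.2095, 0.1458]
tcp_rot: [[0.001, -0.013, 1.0], [-1.0, -0.002, 0.001], [0.002, -1.0, -0.013]]
force: [-0.4, -0.3, -0.6]
opening: 0.703
```

Emit:
arm_command --translation '[[-0.07,0,-0.5],[-0.14,0,-0.98],[-0.14,0,-0.98],[-0.14,0,-0.98],[-0.14,0,-0.98]]' --rotation '[[0,0,0],[0,0,0],[0,0,0],[0,0,0],[0,0,0]]' --grip '[-0.4,-0.4,-0.4,-0.4,-0.4]'

```text
time_s: 17.05
position: [0.383, 0.2213, 0.1475]
tcp_rot: [[-0.001, 0.002, 1.0], [-1.0, 0.0, -0.001], [-0.0, -1.0, 0.002]]
force: [-0.0, 0.0, -0.4]
opening: 0.701
```

Run:
```python
from h import *
p,c=look('w4.png',['small_jar'],[0])
im=c['image'].copy()
dr(im,circ(c,p,.381,.222,.018,.056));dr(im,circ(c,p,.381,.222,.02,.042),(0,0,255))
cv2.imwrite('pics/w4b.png',cv2.resize(im[:330],None,fx=1.4,fy=1.4))
```

```text
17.05 [0.383  0.2213 0.1475]
small_jar box 0.96 [250. 174. 305. 237.]
small_jar box 0.78 [153. 104. 219. 155.]
small_jar 0.81 [274. 197.] [0.378 0.223 0.   ]
```

View pics/w4b.png

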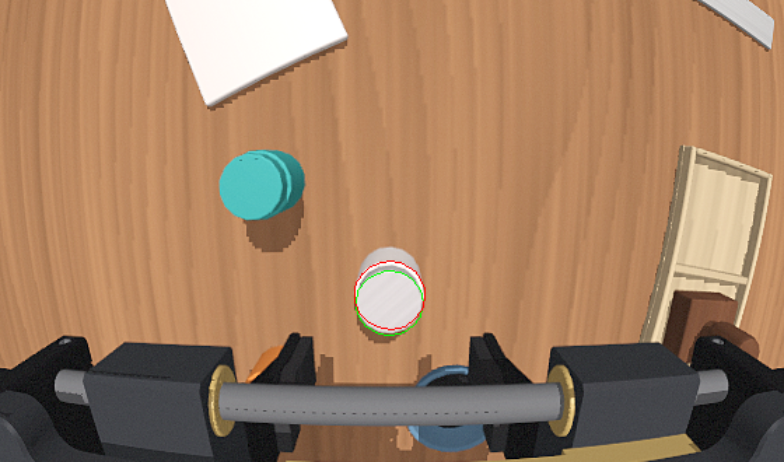

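The white small jar's lid (390,300) matches the prediction, the fingers clear the teal and orange jars and the bowl. Descending.

Emit:
arm_command --translation '[[0,0.5,0],[0,1,0],[0,1,0]]' --rotation '[[0,0,0],[0,0,0],[0,0,0]]' --grip '[-0.4,-0.4,-0.4]'

```text
time_s: 17.5
position: [0.3789, 0.22, 0.0633]
tcp_rot: [[-0.002, -0.011, 1.0], [-1.0, -0.003, -0.002], [0.003, -1.0, -0.011]]
force: [-1.4, -0.3, 0.3]
opening: 0.704
```

Emit:
arm_command --translation '[[0,0.2,0],[0,0.39,0],[0,0.39,0],[0,0.39,0],[0,0.39,0]]' --rotation '[[0,0,0],[0,0,0],[0,0,0],[0,0,0],[0,0,0]]' --grip '[-0.4,-0.4,-0.4,0,1]'

```text
time_s: 18.0
position: [0.3821, 0.2213, 0.038]
tcp_rot: [[-0.001, 0.003, 1.0], [-1.0, 0.001, -0.001], [-0.001, -1.0, 0.003]]
force: [-0.2, 0.4, -0.4]
opening: 0.591
```

Emit:
arm_command --translation '[[0,0,0],[0,0,0],[0,0,0],[0,0,0],[0,0,0]]' --rotation '[[0,0,0],[0,0,0],[0,0,0],[0,0,0],[0,0,0]]' --grip '[1,1,1,1,1]'

```text
time_s: 18.5
position: [0.3817, 0.2213, 0.0375]
tcp_rot: [[-0.001, 0.002, 1.0], [-1.0, 0.001, -0.001], [-0.001, -1.0, 0.002]]
force: [-0.4, 0.4, 7.0]
opening: 0.451
```

Emit:
arm_command --translation '[[0,-0.5,0],[0,-1,0],[0,-1,0],[0,-1,0]]' --rotation '[[0,0,0],[0,0,0],[0,0,0],[0,0,0]]' --grip '[1,1,1,1]'

```text
time_s: 18.9
position: [0.3815, 0.2213, 0.1174]
tcp_rot: [[-0.001, 0.002, 1.0], [-1.0, 0.001, -0.001], [-0.001, -1.0, 0.002]]
force: [-0.4, 0.1, -1.2]
opening: 0.454
```

Emit:
arm_command --translation '[[0.45,-0.3,0.25],[0.93,-0.5,0.51],[0.93,-0.5,0.51]]' --rotation '[[0,0,0],[0,0,0],[0,0,0]]' --grip '[1,1,1]'

```text
time_s: 19.2
position: [0.4262, 0.1436, 0.1573]
tcp_rot: [[-0.006, 0.006, 1.0], [-1.0, -0.001, -0.006], [0.001, -1.0, 0.006]]
force: [-0.1, 0.8, 1.1]
opening: 0.455
```

Emit:
arm_command --translation '[[0.45,0,0.25],[0.93,0,0.51],[0.93,0,0.51]]' --rotation '[[0,0,0],[0,0,0],[0,0,0]]' --grip '[1,1,1]'

```text
time_s: 19.5
position: [0.4657, 0.0689, 0.1555]
tcp_rot: [[-0.006, 0.002, 1.0], [-1.0, -0.001, -0.006], [0.001, -1.0, 0.002]]
force: [0.3, -0.0, -0.9]
opening: 0.45
```

Emit:
arm_command --translation '[[0.45,0,0.25],[0.93,0,0.51],[0.93,0,0.51]]' --rotation '[[0,0,0],[0,0,0],[0,0,0]]' --grip '[1,1,1]'

```text
time_s: 19.8
position: [0.5064, -0.0054, 0.1555]
tcp_rot: [[-0.005, 0.003, 1.0], [-1.0, -0.001, -0.005], [0.001, -1.0, 0.003]]
force: [1.1, 0.1, -0.6]
opening: 0.449
```

Emit:
arm_command --translation '[[0.45,0,0.25],[0.93,0,0.51],[0.93,0,0.51]]' --rotation '[[0,0,0],[0,0,0],[0,0,0]]' --grip '[1,1,1]'

```text
time_s: 20.1
position: [0.5471, -0.0799, 0.1555]
tcp_rot: [[-0.004, 0.003, 1.0], [-1.0, -0.002, -0.004], [0.002, -1.0, 0.003]]
force: [-0.1, 0.2, -0.4]
opening: 0.451
```

Emit:
arm_command --translation '[[0.45,0,0.25],[0.93,0,0.51],[0.93,0,0.51],[0.93,0,0.51],[0.93,0,0.51]]' --rotation '[[0,0,0],[0,0,0],[0,0,0],[0,0,0],[0,0,0]]' --grip '[1,1,1,1,1]'

```text
time_s: 20.6
position: [0.583, -0.1486, 0.1552]
tcp_rot: [[0.0, -0.004, 1.0], [-1.0, 0.002, 0.0], [-0.002, -1.0, -0.004]]
force: [0.1, -1.0, -1.0]
opening: 0.45
```

Emit:
arm_command --translation '[[0,0.5,0.02],[0,1,0.02],[0,1,0.02]]' --rotation '[[0,0,0],[0,0,0],[0,0,0]]' --grip '[1,1,1]'

```text
time_s: 20.9
position: [0.5813, -0.1472, 0.0714]
tcp_rot: [[0.001, -0.013, 1.0], [-1.0, 0.006, 0.001], [-0.006, -1.0, -0.013]]
force: [-0.2, -0.8, -0.7]
opening: 0.453
```

Emit:
arm_command --translation '[[0,0.2,0],[0,0.35,0],[0,0.42,0],[0,0.42,0],[0,0.42,0]]' --rotation '[[0,0,0],[0,0,0],[0,0,0],[0,0,0],[0,0,0]]' --grip '[1,1,1,1,1]'

```text
time_s: 21.4
position: [0.5868, -0.151, 0.0438]
tcp_rot: [[-0.001, 0.001, 1.0], [-1.0, -0.0, -0.001], [0.0, -1.0, 0.001]]
force: [-0.5, -0.2, -0.8]
opening: 0.453
```

Emit:
arm_command --translation '[[0,0,0],[0,0,0],[0,0,0],[0,0,0],[0,0,0]]' --rotation '[[0,0,0],[0,0,0],[0,0,0],[0,0,0],[0,0,0]]' --grip '[0,-0.4,-0.4,-0.4,-0.4]'

```text
time_s: 21.9
position: [0.5865, -0.1511, 0.043]
tcp_rot: [[-0.001, 0.0, 1.0], [-1.0, -0.0, -0.001], [0.0, -1.0, 0.0]]
force: [0.3, -0.1, 0.0]
opening: 0.685
```

Emit:
arm_command --translation '[[0,-0.5,0],[0,-1,0],[0,-1,0],[0,-1,0]]' --rotation '[[0,0,0],[0,0,0],[0,0,0],[0,0,0]]' --grip '[-0.4,-0.4,-0.4,-0.4]'

```text
time_s: 22.3
position: [0.587, -0.1513, 0.1241]
tcp_rot: [[-0.001, 0.002, 1.0], [-1.0, -0.001, -0.001], [0.001, -1.0, 0.002]]
force: [0.4, -0.3, -0.9]
opening: 0.7
```

Emit:
arm_command --translation '[[0.12,-0.2,-0.4],[0.24,-0.4,-0.79],[0.24,-0.4,-0.79]]' --rotation '[[0,0,0],[0,0,0],[0,0,0]]' --grip '[-1,-1,-1]'

```text
time_s: 22.6
position: [0.5193, -0.1699, 0.1546]
tcp_rot: [[-0.003, -0.005, 1.0], [-1.0, 0.002, -0.003], [-0.002, -1.0, -0.005]]
force: [1.1, 0.4, 0.5]
opening: 0.886
```

Emit:
arm_command --translation '[[0.12,0,-0.4],[0.24,0,-0.79],[0.24,0,-0.79]]' --rotation '[[0,0,0],[0,0,0],[0,0,0]]' --grip '[-1,-1,-1]'

```text
time_s: 22.9
position: [0.456, -0.1883, 0.1533]
tcp_rot: [[-0.003, -0.006, 1.0], [-1.0, 0.004, -0.003], [-0.004, -1.0, -0.006]]
force: [1.2, 0.4, -0.0]
opening: 0.992
```

Emit:
arm_command --translation '[[0.12,0,-0.4],[0.24,0,-0.79],[0.24,0,-0.79],[0.24,0,-0.79],[0.24,0,-0.79]]' --rotation '[[0,0,0],[0,0,0],[0,0,0],[0,0,0],[0,0,0]]' --grip '[-1,-1,-1,-1,-1]'

```text
time_s: 23.4
position: [0.3984, -0.2089, 0.1547]
tcp_rot: [[-0.0, 0.001, 1.0], [-1.0, -0.001, -0.0], [0.001, -1.0, 0.001]]
force: [0.3, 0.1, 0.6]
opening: 1.0
```

Run:
```python
from h import *
p,c=look('w5.png',['large_spool','bowl_right'],[0,0])
im=c['image'].copy()
dr(im,circ(c,p,.398,-.210,.027,.068))
cv2.imwrite('pics/w5b.png',cv2.resize(im[:330],None,fx=1.4,fy=1.4))
```

```text
23.4 [ 0.3984 -0.2089  0.1547]
large_spool box 0.87 [241. 172. 321. 256.]
large_spool 0.78 [279. 200.] [ 0.397 -0.213  0.   ]
bowl_right box 0.68 [250.  71. 334. 148.]
bowl_right 0.79 [289. 110.] [ 0.406 -0.129  0.   ]
```

View pics/w5b.png

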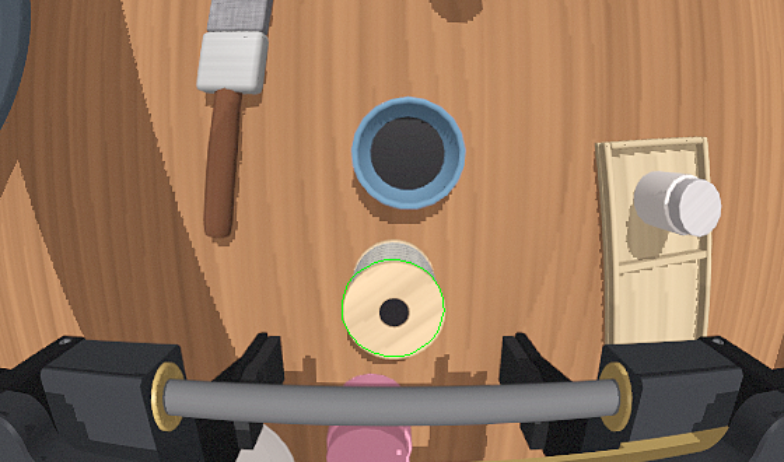

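The large spool's top (393,309) lies in the predicted circle, and the small jar stands in tray2. Grasping the spool.

Emit:
arm_command --translation '[[0.02,0.5,0],[0.02,1,0],[0.02,1,0]]' --rotation '[[0,0,0],[0,0,0],[0,0,0]]' --grip '[-1,-1,-1]'

```text
time_s: 23.95
position: [0.3947, -0.208, 0.0708]
tcp_rot: [[-0.001, -0.008, 1.0], [-1.0, 0.007, -0.001], [-0.007, -1.0, -0.008]]
force: [-0.8, 1.3, 0.2]
opening: 1.001
```

Emit:
arm_command --translation '[[0,0.2,0],[0,0.37,0],[0,0.37,0],[0,0.37,0],[0,0.37,0]]' --rotation '[[0,0,0],[0,0,0],[0,0,0],[0,0,0],[0,0,0]]' --grip '[-1,-1,-1,0,1]'

```text
time_s: 24.45
position: [0.3975, -0.2106, 0.0468]
tcp_rot: [[-0.0, 0.002, 1.0], [-1.0, -0.002, -0.0], [0.002, -1.0, 0.002]]
force: [-0.1, -0.5, -0.9]
opening: 0.889
```

Emit:
arm_command --translation '[[0,0,0],[0,0,0],[0,0,0],[0,0,0],[0,0,0]]' --rotation '[[0,0,0],[0,0,0],[0,0,0],[0,0,0],[0,0,0]]' --grip '[1,1,1,1,1]'

```text
time_s: 24.95
position: [0.3973, -0.2105, 0.0458]
tcp_rot: [[-0.001, 0.001, 1.0], [-1.0, -0.001, -0.001], [0.001, -1.0, 0.001]]
force: [0.8, 0.5, 6.5]
opening: 0.619
```

Emit:
arm_command --translation '[[0,-0.5,0],[0,-1,0],[0,-1,0],[0,-1,0]]' --rotation '[[0,0,0],[0,0,0],[0,0,0],[0,0,0]]' --grip '[1,1,1,1]'

```text
time_s: 25.35
position: [0.3969, -0.2102, 0.1258]
tcp_rot: [[-0.001, 0.001, 1.0], [-1.0, -0.001, -0.001], [0.001, -1.0, 0.001]]
force: [0.3, 0.4, -2.7]
opening: 0.612
```

Emit:
arm_command --translation '[[0.05,0,0.4],[0.1,0,0.85],[0.1,0,0.85]]' --rotation '[[0,0,0],[0,0,0],[0,0,0]]' --grip '[1,1,1]'

```text
time_s: 25.65
position: [0.4691, -0.2199, 0.1243]
tcp_rot: [[0.001, 0.004, 1.0], [-1.0, -0.003, 0.001], [0.003, -1.0, 0.004]]
force: [-0.4, -0.5, -0.9]
opening: 0.614
```

Emit:
arm_command --translation '[[0.05,0,0.4],[0.1,0,0.85],[0.1,0,0.85]]' --rotation '[[0,0,0],[0,0,0],[0,0,0]]' --grip '[1,1,1]'

```text
time_s: 25.95
position: [0.5364, -0.2273, 0.124]
tcp_rot: [[0.0, 0.003, 1.0], [-1.0, -0.002, 0.0], [0.002, -1.0, 0.003]]
force: [-0.8, -0.1, -1.6]
opening: 0.611
```

Emit:
arm_command --translation '[[0.05,0,0.4],[0.1,0,0.85],[0.1,0,0.85],[0.1,0,0.85],[0.1,0,0.85]]' --rotation '[[0,0,0],[0,0,0],[0,0,0],[0,0,0],[0,0,0]]' --grip '[1,1,1,1,1]'

```text
time_s: 26.45
position: [0.5982, -0.2332, 0.1237]
tcp_rot: [[-0.001, -0.005, 1.0], [-1.0, 0.003, -0.001], [-0.003, -1.0, -0.005]]
force: [-0.1, -0.7, -1.3]
opening: 0.616
```

Emit:
arm_command --translation '[[0,0.4,0],[0,0.75,0],[0,0.92,0],[0,0.92,0],[0,0.92,0]]' --rotation '[[0,0,0],[0,0,0],[0,0,0],[0,0,0],[0,0,0]]' --grip '[1,1,1,1,1]'

```text
time_s: 26.95
position: [0.6, -0.2342, 0.0517]
tcp_rot: [[-0.001, -0.001, 1.0], [-1.0, 0.001, -0.001], [-0.001, -1.0, -0.001]]
force: [-0.0, -0.8, -1.0]
opening: 0.614
```

Emit:
arm_command --translation '[[0,0,0],[0,0,0],[0,0,0],[0,0,0],[0,0,0]]' --rotation '[[0,0,0],[0,0,0],[0,0,0],[0,0,0],[0,0,0]]' --grip '[0,-0.7,-0.7,-0.7,-0.7]'

```text
time_s: 27.45
position: [0.601, -0.2343, 0.052]
tcp_rot: [[-0.001, 0.0, 1.0], [-1.0, -0.0, -0.001], [0.0, -1.0, 0.0]]
force: [0.1, 0.0, 1.3]
opening: 0.832
```

Emit:
arm_command --translation '[[0,-0.5,0],[0,-1,0],[0,-1,0],[0,-1,0]]' --rotation '[[0,0,0],[0,0,0],[0,0,0],[0,0,0]]' --grip '[-0.7,-0.7,-0.7,-0.7]'

```text
time_s: 27.85
position: [0.6014, -0.2346, 0.1331]
tcp_rot: [[-0.001, 0.002, 1.0], [-1.0, -0.001, -0.001], [0.001, -1.0, 0.002]]
force: [0.0, 0.1, -0.5]
opening: 0.85
```

Emit:
arm_command --translation '[[-0.4,-0.1,-0.24],[-0.75,-0.2,-0.48],[-0.75,-0.2,-0.48]]' --rotation '[[0,0,0],[0,0,0],[0,0,0]]' --grip '[-0.4,-0.4,-0.4]'

```text
time_s: 28.15
position: [0.5579, -0.1696, 0.1463]
tcp_rot: [[0.002, -0.008, 1.0], [-1.0, 0.005, 0.002], [-0.005, -1.0, -0.008]]
force: [-0.0, 0.1, -0.8]
opening: 0.719
```

Emit:
arm_command --translation '[[-0.4,0,-0.24],[-0.75,0,-0.48],[-0.75,0,-0.48]]' --rotation '[[0,0,0],[0,0,0],[0,0,0]]' --grip '[-0.4,-0.4,-0.4]'

```text
time_s: 28.45
position: [0.5193, -0.1101, 0.1459]
tcp_rot: [[0.002, -0.009, 1.0], [-1.0, 0.004, 0.002], [-0.004, -1.0, -0.009]]
force: [0.0, -0.1, -1.2]
opening: 0.702
```

Emit:
arm_command --translation '[[-0.4,0,-0.24],[-0.75,0,-0.48],[-0.75,0,-0.48]]' --rotation '[[0,0,0],[0,0,0],[0,0,0]]' --grip '[-0.4,-0.4,-0.4]'

```text
time_s: 28.75
position: [0.4815, -0.0511, 0.1463]
tcp_rot: [[0.002, -0.008, 1.0], [-1.0, 0.003, 0.002], [-0.003, -1.0, -0.008]]
force: [-0.7, 0.2, -0.3]
opening: 0.698
```

Emit:
arm_command --translation '[[-0.4,0,-0.24],[-0.75,0,-0.48],[-0.75,0,-0.48],[-0.75,0,-0.48],[-0.75,0,-0.48]]' --rotation '[[0,0,0],[0,0,0],[0,0,0],[0,0,0],[0,0,0]]' --grip '[-0.4,-0.4,-0.4,-0.4,-0.4]'

```text
time_s: 29.25
position: [0.4492, 0.0047, 0.1476]
tcp_rot: [[-0.001, 0.002, 1.0], [-1.0, -0.001, -0.001], [0.001, -1.0, 0.002]]
force: [0.7, -0.3, -0.2]
opening: 0.698
```

Run:
```python
from h import *
p,c=look('w6.png',['small_spool'],[0])
im=c['image'].copy()
dr(im,circ(c,p,.446,.006,.018,.055))
cv2.imwrite('pics/w6b.png',cv2.resize(im[:330],None,fx=1.4,fy=1.4))
```

```text
29.25 [0.4492 0.0047 0.1476]
small_spool box 0.84 [248. 178. 300. 235.]
small_spool 0.84 [273. 196.] [0.443 0.006 0.   ]
```

View pics/w6b.png

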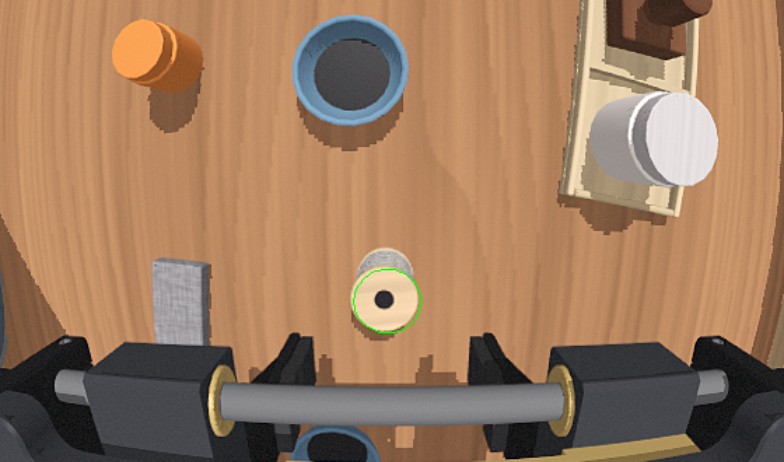

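The small spool's top (385,300) sits inside the circle. Grasping.

Emit:
arm_command --translation '[[-0.02,0.5,-0.03],[-0.02,1,-0.03],[-0.02,1,-0.03]]' --rotation '[[0,0,0],[0,0,0],[0,0,0]]' --grip '[-0.4,-0.4,-0.4]'

```text
time_s: 29.7
position: [0.4424, 0.0075, 0.0634]
tcp_rot: [[-0.002, -0.011, 1.0], [-1.0, 0.002, -0.002], [-0.002, -1.0, -0.011]]
force: [-0.6, 0.6, 1.2]
opening: 0.702
```

Emit:
arm_command --translation '[[0,0.2,0],[0,0.39,0],[0,0.39,0],[0,0.39,0],[0,0.39,0]]' --rotation '[[0,0,0],[0,0,0],[0,0,0],[0,0,0],[0,0,0]]' --grip '[-0.4,-0.4,-0.4,0,1]'

```text
time_s: 30.2
position: [0.4459, 0.0072, 0.038]
tcp_rot: [[-0.001, 0.003, 1.0], [-1.0, -0.001, -0.001], [0.001, -1.0, 0.003]]
force: [-0.4, 0.2, -0.4]
opening: 0.593
```

Emit:
arm_command --translation '[[0,0,0],[0,0,0],[0,0,0],[0,0,0],[0,0,0]]' --rotation '[[0,0,0],[0,0,0],[0,0,0],[0,0,0],[0,0,0]]' --grip '[1,1,1,1,1]'

```text
time_s: 30.7
position: [0.4454, 0.0074, 0.0373]
tcp_rot: [[-0.001, 0.001, 1.0], [-1.0, -0.0, -0.001], [0.0, -1.0, 0.001]]
force: [-0.4, -0.6, 7.1]
opening: 0.405
```

Emit:
arm_command --translation '[[0,-0.5,0],[0,-1,0],[0,-1,0],[0,-1,0]]' --rotation '[[0,0,0],[0,0,0],[0,0,0],[0,0,0]]' --grip '[1,1,1,1]'

```text
time_s: 31.1
position: [0.4454, 0.0074, 0.1173]
tcp_rot: [[-0.001, 0.002, 1.0], [-1.0, -0.001, -0.001], [0.001, -1.0, 0.002]]
force: [-0.8, 0.3, -1.6]
opening: 0.405
```

Emit:
arm_command --translation '[[-0.4,-0.3,0.28],[-0.83,-0.5,0.57],[-0.83,-0.5,0.57]]' --rotation '[[0,0,0],[0,0,0],[0,0,0]]' --grip '[1,1,1]'

```text
time_s: 31.4
position: [0.4947, 0.0766, 0.1575]
tcp_rot: [[0.003, 0.007, 1.0], [-1.0, 0.001, 0.003], [-0.001, -1.0, 0.007]]
force: [0.1, -0.7, -0.3]
opening: 0.408
```

Emit:
arm_command --translation '[[-0.4,0,0.28],[-0.83,0,0.57],[-0.83,0,0.57]]' --rotation '[[0,0,0],[0,0,0],[0,0,0]]' --grip '[1,1,1]'

```text
time_s: 31.7
position: [0.5384, 0.1429, 0.155]
tcp_rot: [[0.003, 0.002, 1.0], [-1.0, 0.001, 0.003], [-0.001, -1.0, 0.002]]
force: [0.2, -0.6, -1.1]
opening: 0.408
```

Emit:
arm_command --translation '[[-0.4,0,0.28],[-0.83,0,0.57],[-0.83,0,0.57]]' --rotation '[[0,0,0],[0,0,0],[0,0,0]]' --grip '[1,1,1]'

```text
time_s: 32.0
position: [0.5838, 0.209, 0.1548]
tcp_rot: [[0.002, 0.001, 1.0], [-1.0, 0.001, 0.002], [-0.001, -1.0, 0.001]]
force: [0.2, -0.7, -0.1]
opening: 0.405
```

Emit:
arm_command --translation '[[-0.4,0,0.28],[-0.83,0,0.57],[-0.83,0,0.57],[-0.83,0,0.57],[-0.83,0,0.57]]' --rotation '[[0,0,0],[0,0,0],[0,0,0],[0,0,0],[0,0,0]]' --grip '[1,1,1,1,1]'

```text
time_s: 32.5
position: [0.6256, 0.2711, 0.1549]
tcp_rot: [[-0.001, -0.005, 1.0], [-1.0, -0.002, -0.001], [0.002, -1.0, -0.005]]
force: [0.0, -0.5, -0.3]
opening: 0.409
```

Emit:
arm_command --translation '[[0,0.5,0.01],[0,1,0.01],[0,1,0.01]]' --rotation '[[0,0,0],[0,0,0],[0,0,0]]' --grip '[1,1,1]'

```text
time_s: 32.8
position: [0.6226, 0.2699, 0.0704]
tcp_rot: [[-0.002, -0.015, 1.0], [-1.0, -0.004, -0.002], [0.004, -1.0, -0.015]]
force: [-2.0, -0.2, -2.2]
opening: 0.41
```

Emit:
arm_command --translation '[[0,0.2,0],[0,0.35,0],[0,0.42,0],[0,0.42,0],[0,0.42,0]]' --rotation '[[0,0,0],[0,0,0],[0,0,0],[0,0,0],[0,0,0]]' --grip '[1,1,1,1,1]'

```text
time_s: 33.3
position: [0.6289, 0.2732, 0.0438]
tcp_rot: [[-0.001, 0.001, 1.0], [-1.0, 0.0, -0.001], [-0.0, -1.0, 0.001]]
force: [-0.3, -0.6, -0.5]
opening: 0.404
```

Emit:
arm_command --translation '[[0,0,0],[0,0,0],[0,0,0],[0,0,0],[0,0,0]]' --rotation '[[0,0,0],[0,0,0],[0,0,0],[0,0,0],[0,0,0]]' --grip '[0,-0.4,-0.4,-0.4,-0.4]'

```text
time_s: 33.8
position: [0.6284, 0.273, 0.0431]
tcp_rot: [[-0.001, 0.0, 1.0], [-1.0, 0.0, -0.001], [-0.0, -1.0, 0.0]]
force: [0.2, 0.9, 0.2]
opening: 0.681
```

Emit:
arm_command --translation '[[0,-0.5,0],[0,-1,0],[0,-1,0],[0,-1,0]]' --rotation '[[0,0,0],[0,0,0],[0,0,0],[0,0,0]]' --grip '[-0.4,-0.4,-0.4,-0.4]'

```text
time_s: 34.2
position: [0.629, 0.2731, 0.1244]
tcp_rot: [[-0.001, 0.003, 1.0], [-1.0, 0.001, -0.001], [-0.001, -1.0, 0.003]]
force: [-0.4, 0.3, -0.9]
opening: 0.701
```

Emit:
arm_command --translation '[[0,-0.5,-0.5],[0,-1,-1],[0,-1,-1],[0,-1,-1]]' --rotation '[[0,0,0],[0,0,0],[0,0,0],[0,0,0]]' --grip '[-0.4,-0.4,-0.4,-0.4]'

```text
time_s: 34.6
position: [0.5474, 0.2733, 0.2035]
tcp_rot: [[0.0, 0.001, 1.0], [-1.0, 0.0, 0.0], [-0.0, -1.0, 0.001]]
force: [1.0, 0.2, -0.8]
opening: 0.703
```

Emit:
arm_command --translation '[[0,-0.5,-0.5],[0,-1,-1],[0,-1,-1],[0,-1,-1],[0,-1,-1]]' --rotation '[[0,0,0],[0,0,0],[0,0,0],[0,0,0],[0,0,0]]' --grip '[-0.4,-0.4,-0.4,-0.4,-0.4]'

```text
time_s: 35.1
position: [0.4695, 0.2729, 0.2816]
tcp_rot: [[-0.001, -0.0, 1.0], [-1.0, -0.001, -0.001], [0.001, -1.0, -0.0]]
force: [0.3, 0.3, 0.5]
opening: 0.7
```

Run:
```python
from h import *
print(bot.read_state()['force'])
S=eyes.capture('scene');im=S['image'].copy()
for x,y,r,h in((.605,.105,.026,.075),(.601,-.234,.027,.073),(.587,-.151,.018,.061),(.629,.273,.018,.06),(.617,.187,.014,.077)):
    dr(im,circ(S,None,x,y,r,h))
cv2.imwrite('pics/f1.png',cv2.resize(im[150:290,120:470],None,fx=2.25,fy=2.25,interpolation=2))
D=eyes.capture('side');cv2.imwrite('pics/f2.png',cv2.resize(D['image'][100:310,100:380],None,fx=2.5,fy=2.5,interpolation=2))
```

```text
[0.30443024 0.29287226 0.50682956]
```

View pics/f1.png

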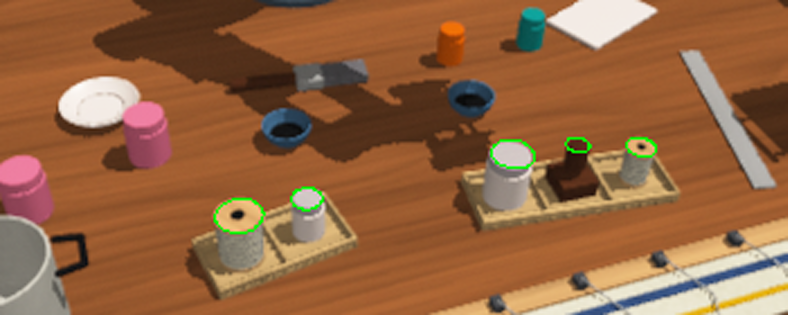

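View pics/f2.png

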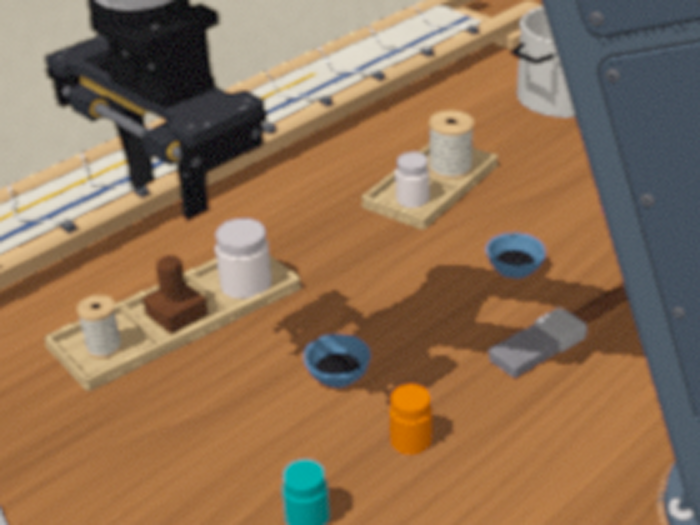

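Both views show all five things upright in their own compartments. Their tops match the heights expected on the tray floor, the bowls and look-alikes are where they were, and the gripper is clear.

```bash
python3 -c "
from rig import bot
print(bot.hand_in(), bot.read_state()['time_s'])"
```

```text
the job is handed in; nothing more can be done
the job is handed in; nothing more can be done
```

Both kits are made up and the job is handed in, after about 35 s of the 125 s allowed.

- **Three-compartment tray:** the large jar is in the -y end, the printing block in the middle and the small spool in the +y end.
- **Two-compartment tray:** the small jar is in the +y compartment and the large spool in the -y compartment.

**Last checks:** I looked with the scene and side cameras after the last placing.
- All five things stood upright, each in its own compartment. In the scene view their tops matched the positions and heights expected for standing on the tray floor.
- The bowls and the pink, orange and turquoise look-alikes had not visibly moved.
- The gripper was clear of everything. The wrist force readings after each move never went above about 7 N.

No check failed or disagreed. The block sits about 6° off square to its tray, because I did not turn it on the way; it fits within its compartment.

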